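# Let the balls out of the lever hopper and ease its lid shut

### The job

Press down the paddle of the lever beside the ball hopper so that its lid lifts, and keep it down until all three steel balls have rolled out into the tray in front; then let the paddle rise slowly under your fingertips, all the way, so that the lid comes down gently, never dropping, and rests shut. Only press the paddle with the fingers: do not grip it, do not touch the lid or the balls, and leave the other things on the bench where they are.

Things in the scene. Friction and masses are not known exactly. Their poses are not given: they have to be found in the camera images.
- hopper: grey sheet-metal ball hopper screwed to the bench, 126 wide (y), 104 high, 250 long (x), in mm, with the open tray at its front. Origin on the bench under the middle of the hopper box; x points from the tray to the back, y to the lever side, z up. The box spans x -62 to +62, y -52 to +52. Its inner floor slopes down to a lip at x = -60, 30 above the bench.
- hopper_lid (a joint): angle of the lid (rad): 0 shut, 0.6 fully open. Bare metal, 126 x 110 mm, with a front apron 66 mm deep that closes the hopper's mouth; hinged on the back edge, 100 mm above the bench, so its front rises (to about 175 mm above the bench). It weighs about 0.4 kg and falls shut at once if the lever is let go. From about 0.25 rad a ball passes under the apron.
- hopper_lever (a joint): angle of the lever (rad): 0 at rest (paddle up), 0.4 fully pressed, at its stop. A rod links it to the lid: lid angle = 1.5 x lever angle, both ways. Its pivot is on the hopper's +y side at x = -20 mm, 50 mm above the bench; the paddle is 115 mm ahead of it (towards the tray end). Only the lid's weight brings it back up, about 3 N at the paddle.
- paddle (a point): middle of the top face of the lever's paddle, a dark ribbed plate 36 x 40 mm, 6 mm thick, standing out on the hopper's +y side beside the tray. At rest it is 84 mm above the bench with its front edge tipped up 0.2 rad; fully pressed about 40 mm above the bench, tipped 0.2 rad the other way. Moves with the lever.
- tray (a point): middle of the tray's floor, fixed to the hopper. The tray spans hopper x -163 to -62 and y -48 to +48 inside (mm); its floor is 8 to 14 above the bench, falling to the front, and its walls 35 to 38 high. A ball lying in it has its centre 18 to 24 mm above the bench.
- lid_front (a point): middle of the front upper edge of the lid; 104 mm above the bench when shut. Moves with the lid.
- ball_1_center (a point): centre of a steel ball 20 mm in diameter, 33 g; the three balls lie side by side on the sloping floor behind the lid's apron, hidden while the lid is shut
- ball_2_center (a point): centre of a steel ball 20 mm in diameter, 33 g; the three balls lie side by side on the sloping floor behind the lid's apron, hidden while the lid is shut
- ball_3_center (a point): centre of a steel ball 20 mm in diameter, 33 g; the three balls lie side by side on the sloping floor behind the lid's apron, hidden while the lid is shut
- the_solder_spool: reel of solder wire lying flat, 51 x 51 x 24 mm; bystander, leave it; origin at its underside
- the_ring_pearl: finger ring with a pale stone, 27 x 21 x 12 mm; bystander, leave it; origin at its underside
- the_polish_bar: white bar of polishing compound, 22 x 55 x 16 mm; bystander, leave it; origin at its underside
- the_vernier_caliper: steel vernier caliper lying flat, 69 x 200 x 11 mm; bystander, leave it; origin at its underside
- the_round_punch: steel punch, 10 x 105 x 10 mm; bystander, leave it; origin at its underside
- the_tin_round: round tin, 69 x 69 x 25 mm; bystander, leave it; origin at its underside
- the_side_cutter: side cutter with black handles lying flat, 134 x 45 x 11 mm; bystander, leave it; origin at its underside

How it is judged:
By the outcome, as a careful person would: the job done as asked, in the order asked, and still so for the second after the job is handed in, with the robot touching nothing.
It also fails if it takes over 40 s, if anything falls off the work surface, if the arm or the gripper's body presses on something with over 40 N, if the wrist force passes 120 N, or if a joint passes its speed limit or range.

### The arm

A 6-joint arm with a two-finger parallel gripper is mounted at the origin on a cart in front of the work surface, level with it; the furniture and walls round the work are solid. World frame = base frame: x ahead of the robot, y to its left, z up, the work surface at z = 0. Lengths are in m, angles in rad, forces in N, time in s.
With the tool pointing down it reaches from about 0.25 to 0.725 m from the base axis. Payload 9.7 kg.
Tool frame: the origin (TCP) lies at the very end of the fingers, on their centre line; the grasp point (between the pads) lies 19 mm behind it; y points along the fingers, x is the direction in which the jaws open and shut, and the axes are right-handed (so a half turn about y gives the same grasp; the last joint's range is limited). The gripper opens to 85 mm and grips with 20 to 120 N. Pads are 22 mm wide; open, the fingers measure 114 mm over their backs; the gripper's body (76 mm by 85 mm) begins 54 mm behind the grasp point. The pads swing forward as they close: fully open they stand 13 mm farther back than shut.
Start: joints at [1.246, 0.087, 0.176, 1.66, 0, 1.571], TCP at [0.176, 0.521, 0.231] pointing down, gripper open.
Joint ranges: [-3.13, 3.13], [-0.85, 1.81], [-1.15, 1.24], [-2.2, 2.28], [-1.44, 1.52], [-3.14, 3.14]. Speed limits (rad/s): [2.22, 2.22, 2.57, 3.14, 3.14, 3.14].

### API

Orientations are given as [roll, pitch, yaw] about the fixed x, y, z axes, in that order (R = Rz(yaw) Ry(pitch) Rx(roll)).
In Python, from bench import robot gives the robot as it stands.
- The arm moves only by the shell command python3 -m creep 'ROWS'. ROWS is JSON, a list that holds one entry, the list of rows, each a list of 5 numbers: the shift along the tool's x, y, z in mm, then the turn about the tool's y in rad, then the closure, from 0 (fully open) to 1 (shut). A call has exactly 10 rows; each row is the pose to reach, as a shift and turn from the pose commanded when the call began, along the tool's axes at that moment; what a row does not reach only later rows make up. A row lasts 1/10 s, in which the tool goes at most 50 mm and 8.59 degrees, less where a joint would pass 70% of its speed; a pose out of reach is approached as far as the arm can. A call with a gripper value outside its range is refused whole. The fingers move at their own pace and stop on an object; the grip force is fixed at half the most. Time passes only in rows, so rows that repeat a pose let the fingers close, or fill a call up. It gives the time, the measured TCP pose, the force and the opening at its end, in the units of the state.
- robot.state(): the state, without advancing time (a new reading comes with each control period).
- robot.grab_frame(name): name is "scene" or "top"; returns the picture (420x560x3 uint8, red, green, blue); there is no depth.
- robot.camera_model(name): a dict with "K" (3x3 intrinsics, pixels), "k1" (the pictures are not rectified: a ray, as slopes to the right and down, at radius r is drawn at 1 + k1 r^2 times it, then the intrinsics apply), "T" (4x4, takes a point from camera to world coordinates). Camera axes: x right, y down, z forward; pixel columns grow to the right and rows downward; lengths in m; the calibration is good to about 2 mm. A picture is of the moment at which its call begins. camera_model takes no time and is no camera call.
- robot.close_job(): hands the job in, once; it reports no verdict.
The state is a dict: "clock": time; "joint_pos": joint angles; "joint_velocities": joint speeds; "effort": joint torques, N m; "position": TCP position; "tool_rot": TCP orientation; "wrist_force": force on the tool from outside, world axes, zero at the start; "ft_torque": the same for the moment, N m; "width": finger opening in m.
Only numpy, scipy, OpenCV 4.12 (cv2) and the standard library are available. Lean on these libraries where they do the work, as an engineer would, in place of code of your own. Each camera call takes 0.05 s, during which the arm holds its last target.

## Working session

There is one attempt and no reset: what is moved stays moved. The work goes in short steps, Python scripts to look and compute and a shell command to move; the robot and the scene stay as the last step left them, time stands still between calls to the robot, and variables do not carry over. Pictures are saved under pics/ and viewed, and the job is handed in when it is done.

```bash
mkdir -p pics; ls
python3 - <<'E'
from bench import robot
import cv2
print(robot.state())
for n in("scene","top"):
    f=robot.grab_frame(n); cv2.imwrite(f"pics/{n}0.png",f[:,:,::-1])
    print(n,robot.camera_model(n))
E
```

```text
pics
{'clock': 0.0, 'joint_pos': array([1.24601787e+00, 8.74548703e-02, 1.75116174e-01, 1.65979485e+00,
       1.06817120e-07, 1.57080820e+00]), 'joint_velocities': array([ 0.00053165,  0.00100424,  0.00196794,  0.00091329,  0.00079515,
       -0.00063142]), 'effort': array([ 1.02644317e-04, -5.20386600e+01,  4.64805400e+01,  1.63963489e-02,
        8.19181105e-05,  8.22459242e-06]), 'position': array([0.17542976, 0.52102532, 0.23057671]), 'tool_rot': array([-1.57079624e+00,  1.33721734e-03,  1.24600600e+00]), 'wrist_force': array([ 0.48906293,  0.56942166, -0.59988867]), 'ft_torque': array([ 0.02334882,  0.01133433, -0.04846355]), 'width': 0.08552187796548147}
scene {'K': array([[426.91384353,   0.        , 286.88994355],
       [  0.        , 426.91384353, 207.60967967],
       [  0.        ,   0.        ,   1.        ]]), 'k1': 0.03352943092065029, 'T': array([[ 0.79145649, -0.24920196,  0.55811738, -0.24310382],
       [-0.61105192, -0.34435295,  0.71276686, -1.09993119],
       [ 0.01456646, -0.90516265, -0.42481571,  0.72147019],
       [ 0.        ,  0.        ,  0.        ,  1.        ]])}
top {'K': array([[499.1596881 ,   0.        , 281.60969138],
       [  0.        , 499.1596881 , 210.05703931],
       [  0.        ,   0.        ,   1.        ]]), 'k1': 0.0016733092752447953, 'T': array([[-2.67431827e-02, -9.98672129e-01,  4.40315854e-02,
         5.04531986e-01],
       [-9.99641937e-01,  2.67566313e-02, -2.84001708e-04,
        -6.34121297e-02],
       [-8.94512305e-04, -4.40234145e-02, -9.99030099e-01,
         1.53785206e+00],
       [ 0.00000000e+00,  0.00000000e+00,  0.00000000e+00,
         1.00000000e+00]])}
```

View pics/scene0.png

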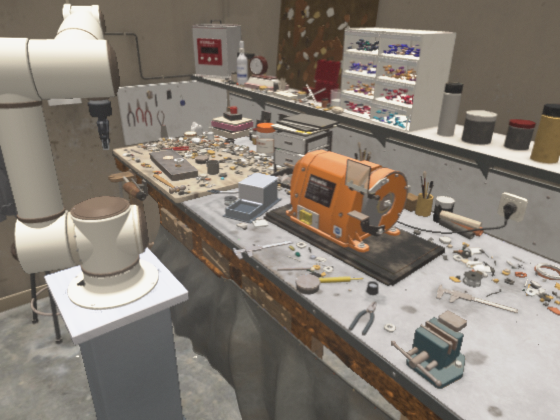

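View pics/top0.png

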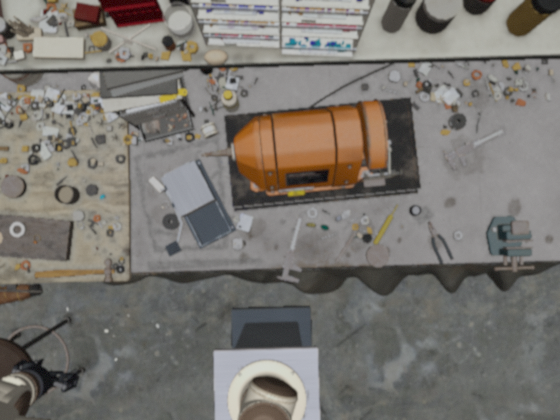

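The hopper is at about (200,205) in the top view, with its tray towards (212,225) and the dark paddle at about (173,248). In the scene view it is near (253,197). I'll zoom in on both.

Run:
```python
import cv2
a=cv2.imread('pics/top0.png')[145:265,130:270]; cv2.imwrite('pics/topz.png',cv2.resize(a,None,fx=5,fy=5,interpolation=cv2.INTER_CUBIC))
a=cv2.imread('pics/scene0.png')[160:240,210:310]; cv2.imwrite('pics/scenez.png',cv2.resize(a,None,fx=7,fy=7,interpolation=cv2.INTER_CUBIC))
```

```text
(no output)
```

View pics/topz.png

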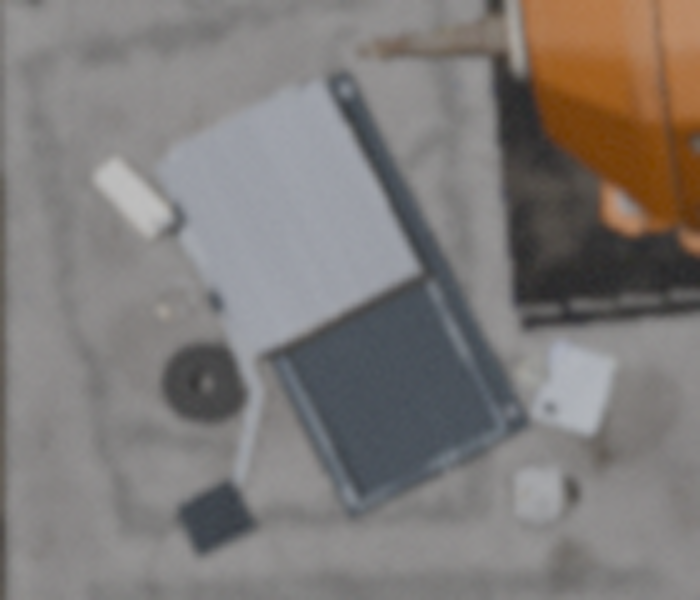

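View pics/scenez.png

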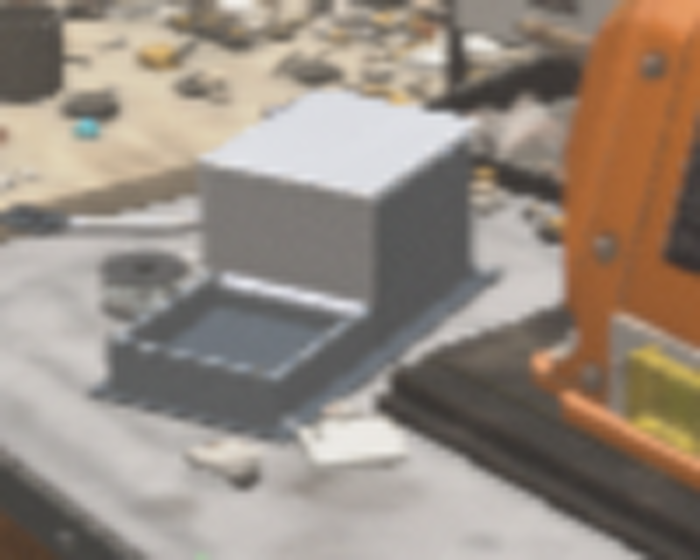

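```bash
cat > h.py <<'E'
import numpy as np, cv2
from bench import robot
def ray(n,p):
    m=robot.camera_model(n); D=np.array([m['k1'],0,0,0,0.])
    s=cv2.undistortPoints(np.array([[p]],float),m['K'],D)[0,0]
    T=m['T']; d=T[:3,:3]@np.r_[s,1]; return T[:3,3],d/np.linalg.norm(d)
def onz(n,p,z):
    o,d=ray(n,p); return o+d*(z-o[2])/d[2]
def two(p,q):
    o,d=ray('top',p); a,b=ray('scene',q)
    t=np.linalg.lstsq(np.c_[d,-b],a-o,rcond=None)[0]
    x,y=o+d*t[0],a+b*t[1]; return (x+y)/2,np.linalg.norm(x-y)
def proj(n,X):
    m=robot.camera_model(n); T=np.linalg.inv(m['T']); 
    return cv2.projectPoints(np.atleast_2d(X).astype(float),cv2.Rodrigues(T[:3,:3])[0],T[:3,3],m['K'],np.array([m['k1'],0,0,0,0.]))[0][:,0]
E
python3 - <<'E'
from h import *
f=lambda u,v:((u+.5)/5-.5+130,(v+.5)/5-.5+145)
for n,p in dict(bl=(160,165),br=(327,78),fr=(422,272),fl=(262,357)).items(): print(n,onz('top',f(*p),.102))
for n,p in dict(tfr=(525,425),tfl=(352,516)).items(): print(n,onz('top',f(*p),.0))
im=cv2.imread('pics/top0.png')
sub=im[238:260,160:186]; print(im[248,173],im[255,165])
g=cv2.cvtColor(im,cv2.COLOR_BGR2GRAY); m=np.zeros_like(g); m[236:260,160:186]=(g[236:260,160:186]<95)*255
c=max(cv2.findContours(m,0,2)[0],key=cv2.contourArea); r=cv2.minAreaRect(c); print(r,cv2.contourArea(c))
P=onz('top',r[0],.084); print('paddle',P, np.hypot(*P[:2]))
M=cv2.moments(m,True);print(M['m10']/M['m00'],M['m01']/M['m00'],M['m00'])
print('scene proj',proj('scene',P))
a=cv2.imread('pics/scene0.png')[165:225,180:260]; cv2.imwrite('pics/scenez2.png',cv2.resize(a,None,fx=8,fy=8,interpolation=cv2.INTER_CUBIC))
E
```

```text
bl [0.67088951 0.28012569 0.102     ]
br [0.71881599 0.18273242 0.102     ]
fr [0.60492593 0.13013511 0.102     ]
fl [0.55837937 0.22322577 0.102     ]
tfr [0.51598301 0.08244139 0.        ]
tfl [0.46294084 0.19002769 0.        ]
[75 70 62] [144 146 147]
((172.5, 248.00001525878906), (10.28591251373291, 12.521980285644531), 63.43495178222656) 111.5
paddle [0.46677173 0.25608547 0.084     ] 0.5324054975536608
172.67175572519085 248.06106870229007 131.0
scene proj [[214.67335731 190.12457657]]
```

View pics/scenez2.png

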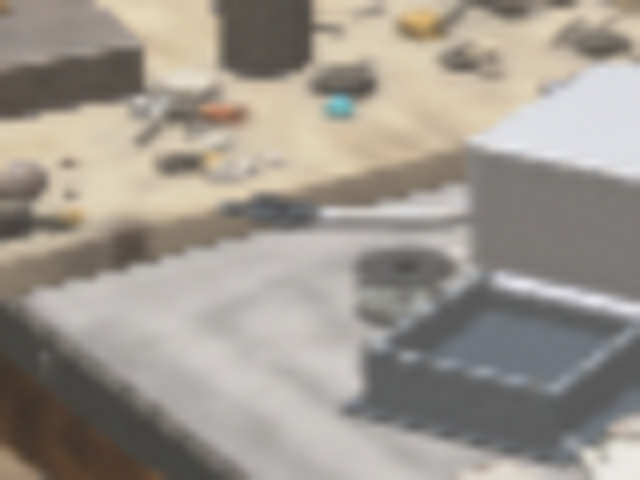

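The paddle centre is at about (0.467, 0.256, 0.084). It projects to (214.7,190.1) in the scene view, and I see it at (213.8,191.1), so the two agree. The hopper's x axis has a yaw of about 0.455, measured from the lid and tray edges. In the hopper frame the paddle is at x ≈ -131 and y ≈ 122 mm, which is consistent with the -135 given. I'll close the fingers and hover above it.

```bash
python3 -m creep '[[[-6,2,-14,0.03,0.3],[-21,8,-47,0.1,0.6],[-38,18,-86,0.2,1],[-58,32,-129,0.3,1],[-77,46,-172,0.4,1],[-96,60,-215,0.5,1],[-115,74,-258,0.6,1],[-134,90,-302,0.7,1],[-150,100,-337,0.77,1],[-160,106,-359,0.79,1]]]'
python3 - <<'E'
from h import *
s=robot.state();print(s)
f=robot.grab_frame('top');cv2.imwrite('pics/t1.png',cv2.resize(f[145:265,130:270,::-1],None,fx=5,fy=5,interpolation=cv2.INTER_CUBIC))
f=robot.grab_frame('scene');cv2.imwrite('pics/s1.png',cv2.resize(f[130:240,180:310,::-1],None,fx=5,fy=5,interpolation=cv2.INTER_CUBIC))
E
```

```text
clock: 1.1
position: [0.466, 0.2518, 0.1239]
tool_rot: [-1.571, 0.001, 0.45]
wrist_force: [-0.2, 1.0, 0.8]
width: 0.0
{'clock': 1.1, 'joint_pos': array([ 4.95746996e-01,  2.60868381e-02, -9.48428293e-02,  1.45135497e+00,
       -4.63451387e-04,  1.61667350e+00]), 'joint_velocities': array([-0.4121572 ,  0.17093094,  0.07400426, -0.10287033,  0.00733781,
       -0.25708344]), 'effort': array([  1.57948427, -49.96275544,  46.16544843,   0.15751531,
        -0.1600405 ,   0.67521304]), 'position': array([0.46598096, 0.25184906, 0.12390842]), 'tool_rot': array([-1.57132755e+00,  1.46548980e-03,  4.49869783e-01]), 'wrist_force': array([-0.16629317,  0.98973722,  0.77069774]), 'ft_torque': array([-0.01217994,  0.01549392, -0.03672288]), 'width': 2.3094843646290935e-05}
```

View pics/t1.png

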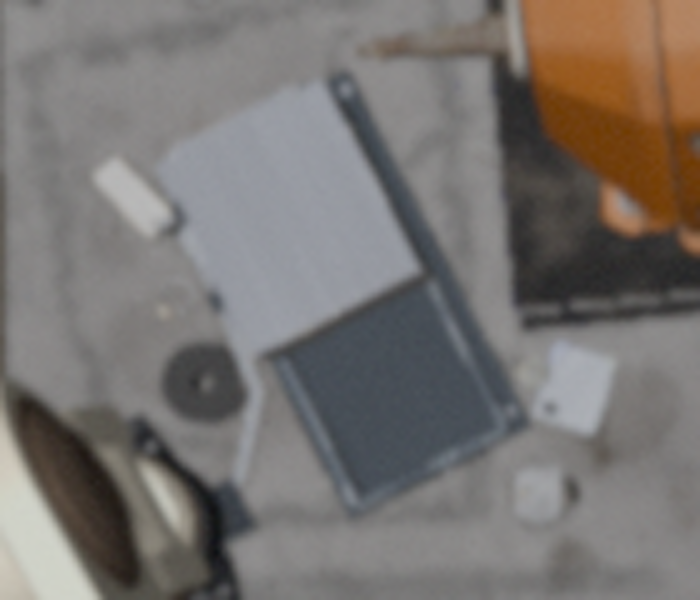

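View pics/s1.png

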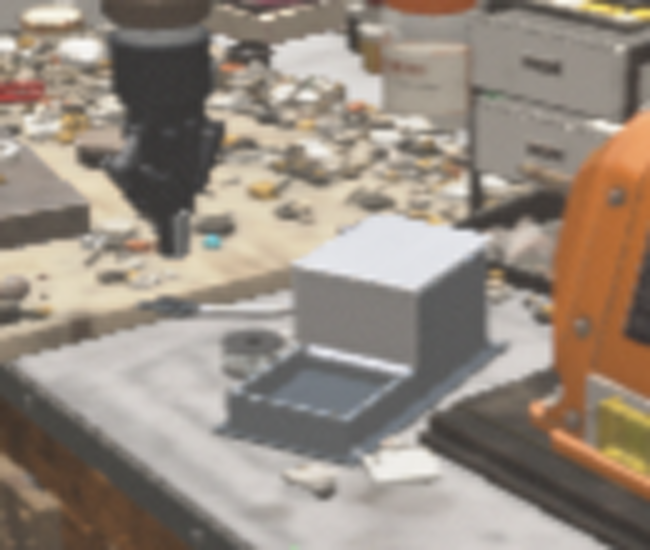

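The closed fingers are directly over the paddle: tip at crop (175,255), paddle below it at (172,307). The top view shows nothing else beneath the tool. Next I'll descend onto it.

```bash
python3 -m creep '[[[0,5,0,0,1],[0,12,0,0,1],[0,20,0,0,1],[0,27,0,0,1],[0,32,0,0,1],[0,36,0,0,1],[0,39,0,0,1],[0,42,0,0,1],[0,45,0,0,1],[0,48,0,0,1]]]'
```

```text
clock: 2.2
position: [0.4647, 0.255, 0.0774]
tool_rot: [-1.571, -0.0, 0.456]
wrist_force: [-1.4, -0.7, 2.8]
width: 0.0002
```

Contact is made, with about 3 N as expected. Now the full press.

```bash
python3 -m creep '[[[0,3,0,0,1],[0,7,0,0,1],[-1,11,0,0,1],[-1,15,0,0,1],[-2,19,0,0,1],[-2,23,0,0,1],[-2,27,0,0,1],[-2,30,0,0,1],[-2,32,0,0,1],[-2,34,0,0,1]]]'
python3 - <<'E'
from h import *
f=robot.grab_frame('top');cv2.imwrite('pics/t2.png',cv2.resize(f[145:265,130:270,::-1],None,fx=5,fy=5,interpolation=cv2.INTER_CUBIC))
f=robot.grab_frame('scene');cv2.imwrite('pics/s2.png',cv2.resize(f[130:240,180:310,::-1],None,fx=5,fy=5,interpolation=cv2.INTER_CUBIC))
E
```

```text
clock: 3.2
position: [0.4631, 0.2543, 0.0433]
tool_rot: [-1.571, -0.001, 0.456]
wrist_force: [2.6, -0.0, 3.1]
width: -0.0004
```

View pics/t2.png

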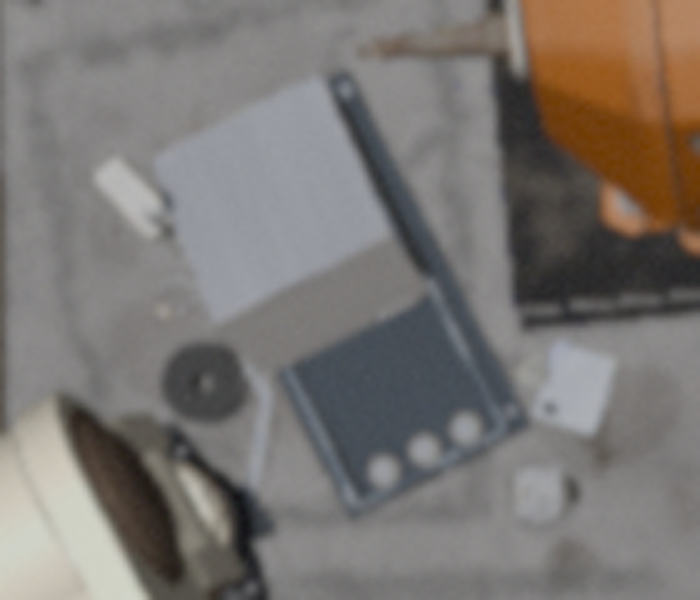

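View pics/s2.png

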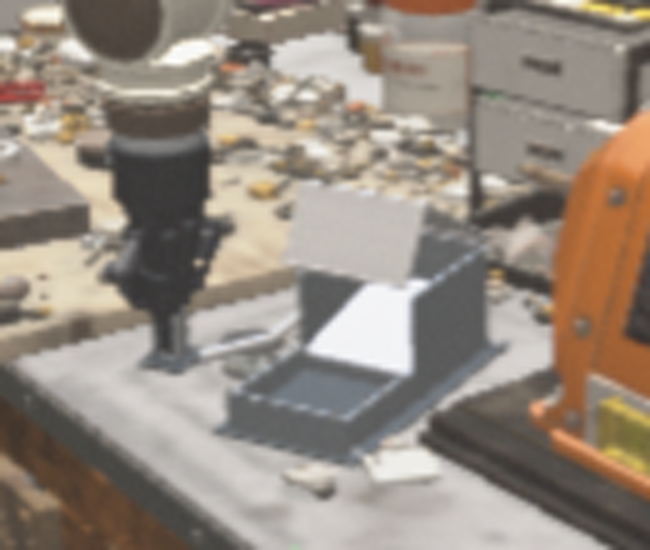

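The lid is open and all three balls lie at the front of the tray, at crop (384,470), (424,450) and (466,428). The sloping hopper floor is empty. I'll hold for a second and look again.

```bash
python3 -m creep '[[[0,0,0,0,1],[0,0,0,0,1],[0,0,0,0,1],[0,0,0,0,1],[0,0,0,0,1],[0,0,0,0,1],[0,0,0,0,1],[0,0,0,0,1],[0,0,0,0,1],[0,0,0,0,1]]]'
python3 - <<'E'
from h import *
f=robot.grab_frame('top');a=cv2.resize(f[145:265,130:270,::-1],None,fx=5,fy=5,interpolation=cv2.INTER_CUBIC);cv2.imwrite('pics/t3.png',a)
R=lambda p:((p[0]+.5)/5-.5+130,(p[1]+.5)/5-.5+145)
for p in((384,470),(424,450),(466,428)):
    d=onz('top',R(p),.019)[:2]-[.638,.204]; c,s=np.cos(.455),np.sin(.455); print(c*d[0]+s*d[1],-s*d[0]+c*d[1])
E
```

```text
clock: 4.3
position: [0.4629, 0.2541, 0.0433]
tool_rot: [-1.571, 0.0, 0.456]
wrist_force: [1.9, 0.5, 3.6]
width: 0.0003
-0.14850754221780527 0.031367150919354256
-0.14897988881496388 0.004265174792184301
-0.14893631091827153 -0.024491097791170743
```

View pics/t3.png

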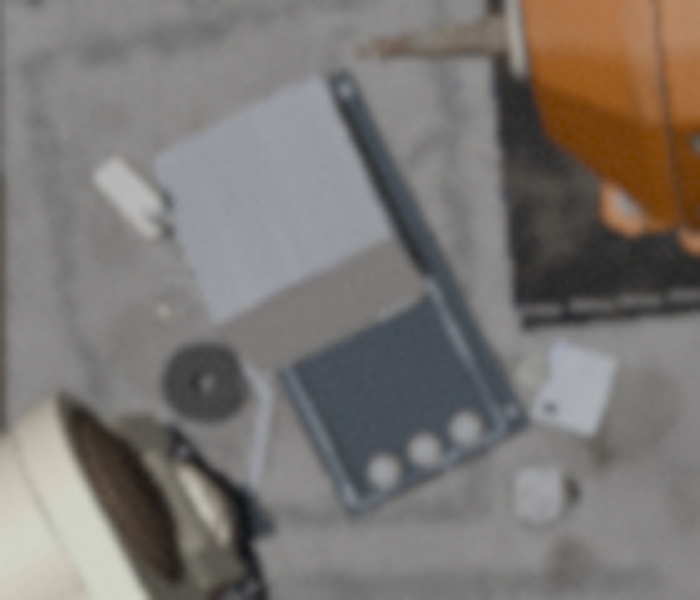

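The balls are at rest in the front of the tray, all at hopper x ≈ -149 mm and y = 31, 4 and -24. Now the slow release.

```bash
python3 -m creep '[[[0,-0.2,0,0,1],[0,-0.6,0,0,1],[0,-1.1,0,0,1],[0,-1.7,0,0,1],[0,-2.3,0,0,1],[0,-2.9,0,0,1],[0,-3.5,0,0,1],[0,-4.1,0,0,1],[0,-4.7,0,0,1],[0,-5.3,0,0,1]]]'
```

```text
clock: 5.35
position: [0.4628, 0.2541, 0.0486]
tool_rot: [-1.571, 0.0, 0.456]
wrist_force: [-0.0, 0.0, 4.1]
width: -0.0001
```

```bash
python3 -m creep '[[[0,-0.6,0,0,1],[0,-1.2,0,0,1],[0,-1.8,0,0,1],[0,-2.4,0,0,1],[0,-3,0,0,1],[0,-3.6,0,0,1],[0,-4.2,0,0,1],[0,-4.8,0,0,1],[0,-5.4,0,0,1],[0,-6,0,0,1]]]'
```

```text
clock: 6.35
position: [0.4629, 0.2542, 0.0547]
tool_rot: [-1.571, -0.0, 0.456]
wrist_force: [0.0, -0.2, 3.5]
width: -0.0002
```

```bash
python3 -m creep '[[[0,-0.6,0,0,1],[0,-1.2,0,0,1],[0,-1.8,0,0,1],[0,-2.4,0,0,1],[0,-3,0,0,1],[0,-3.6,0,0,1],[0,-4.2,0,0,1],[0,-4.8,0,0,1],[0,-5.4,0,0,1],[0,-6,0,0,1]]]'
```

```text
clock: 7.35
position: [0.4631, 0.2543, 0.0607]
tool_rot: [-1.571, -0.001, 0.456]
wrist_force: [2.5, 0.8, 3.1]
width: -0.0
```

```bash
python3 -m creep '[[[0.1,-0.6,0,0,1],[0.2,-1.2,0,0,1],[0.3,-1.8,0,0,1],[0.4,-2.4,0,0,1],[0.5,-3,0,0,1],[0.6,-3.6,0,0,1],[0.7,-4.2,0,0,1],[0.8,-4.8,0,0,1],[0.9,-5.4,0,0,1],[1,-6,0,0,1]]]'
```

```text
clock: 8.35
position: [0.4637, 0.2545, 0.0666]
tool_rot: [-1.571, 0.0, 0.456]
wrist_force: [0.5, 1.1, 3.1]
width: 0.0001
```

The force stays at 3–4 N, so the paddle is still following the fingertips. I'll go on a little slower.

```bash
python3 -m creep '[[[0.1,-0.5,0,0,1],[0.2,-1,0,0,1],[0.3,-1.5,0,0,1],[0.4,-2,0,0,1],[0.5,-2.5,0,0,1],[0.6,-3,0,0,1],[0.7,-3.5,0,0,1],[0.8,-4,0,0,1],[0.9,-4.5,0,0,1],[1,-5,0,0,1]]]'
```

```text
clock: 9.35
position: [0.4645, 0.255, 0.0715]
tool_rot: [-1.571, 0.0, 0.456]
wrist_force: [-1.2, -0.2, 4.8]
width: -0.0001
```

```bash
python3 -m creep '[[[0.1,-0.4,0,0,1],[0.2,-0.8,0,0,1],[0.3,-1.2,0,0,1],[0.4,-1.6,0,0,1],[0.5,-2,0,0,1],[0.6,-2.4,0,0,1],[0.7,-2.8,0,0,1],[0.8,-3.2,0,0,1],[0.9,-3.6,0,0,1],[1,-4,0,0,1]]]'
```

```text
clock: 10.35
position: [0.4655, 0.2555, 0.0756]
tool_rot: [-1.571, 0.0, 0.456]
wrist_force: [-2.9, -2.0, 3.4]
width: 0.0
```

```bash
python3 -m creep '[[[0,-0.4,0,0,1],[0,-0.8,0,0,1],[0,-1.2,0,0,1],[0,-1.6,0,0,1],[0,-2,0,0,1],[0,-2.4,0,0,1],[0,-2.8,0,0,1],[0,-3.2,0,0,1],[0,-3.6,0,0,1],[0,-4,0,0,1]]]'
```

```text
clock: 11.35
position: [0.4659, 0.2556, 0.0797]
tool_rot: [-1.571, -0.001, 0.456]
wrist_force: [2.3, 1.1, 2.2]
width: 0.0002
```

```bash
python3 -m creep '[[[0,-0.4,0,0,1],[0,-0.8,0,0,1],[0,-1.2,0,0,1],[0,-1.6,0,0,1],[0,-2,0,0,1],[0,-2.4,0,0,1],[0,-2.8,0,0,1],[0,-3.2,0,0,1],[0,-3.6,0,0,1],[0,-4,0,0,1]]]'
```

```text
clock: 12.35
position: [0.4656, 0.2555, 0.0836]
tool_rot: [-1.571, 0.0, 0.456]
wrist_force: [2.2, 1.4, 2.5]
width: -0.0003
```

```bash
python3 -m creep '[[[0,-0.3,0,0,1],[0,-0.6,0,0,1],[0,-0.9,0,0,1],[0,-1.2,0,0,1],[0,-1.5,0,0,1],[0,-1.8,0,0,1],[0,-2.1,0,0,1],[0,-2.4,0,0,1],[0,-2.7,0,0,1],[0,-3,0,0,1]]]'
```

```text
clock: 13.35
position: [0.465, 0.2552, 0.0862]
tool_rot: [-1.571, 0.001, 0.456]
wrist_force: [0.1, -0.5, -1.6]
width: -0.0
```

```bash
python3 -m creep '[[[0,-0.3,0,0,1],[0,-0.6,0,0,1],[0,-0.9,0,0,1],[0,-1.2,0,0,1],[0,-1.5,0,0,1],[0,-1.8,0,0,1],[0,-2.1,0,0,1],[0,-2.4,0,0,1],[0,-2.7,0,0,1],[0,-3,0,0,1]]]'
```

```text
clock: 14.35
position: [0.4656, 0.2555, 0.0896]
tool_rot: [-1.571, 0.0, 0.456]
wrist_force: [0.3, -0.3, -0.7]
width: -0.0002
```

```bash
python3 -m creep '[[[0,-0.3,0,0,1],[0,-0.6,0,0,1],[0,-0.9,0,0,1],[0,-1.2,0,0,1],[0,-1.5,0,0,1],[0,-1.8,0,0,1],[0,-2.1,0,0,1],[0,-2.4,0,0,1],[0,-2.7,0,0,1],[0,-3,0,0,1]]]'
python3 - <<'E'
from h import *
f=robot.grab_frame('top');cv2.imwrite('pics/t4.png',cv2.resize(f[145:265,130:270,::-1],None,fx=5,fy=5,interpolation=cv2.INTER_CUBIC))
f=robot.grab_frame('scene');cv2.imwrite('pics/s4.png',cv2.resize(f[130:240,180:310,::-1],None,fx=5,fy=5,interpolation=cv2.INTER_CUBIC))
E
```

```text
clock: 15.35
position: [0.4656, 0.2555, 0.0926]
tool_rot: [-1.571, -0.0, 0.456]
wrist_force: [0.2, -0.3, 0.1]
width: 0.0001
```

View pics/t4.png

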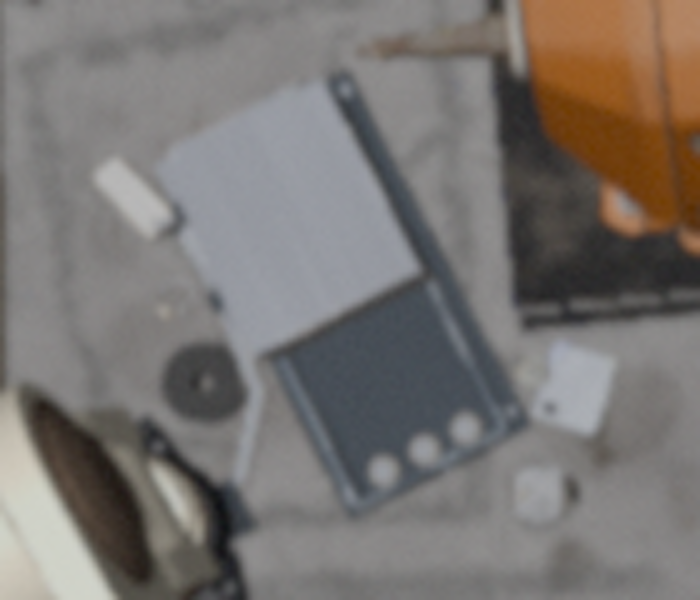

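View pics/s4.png

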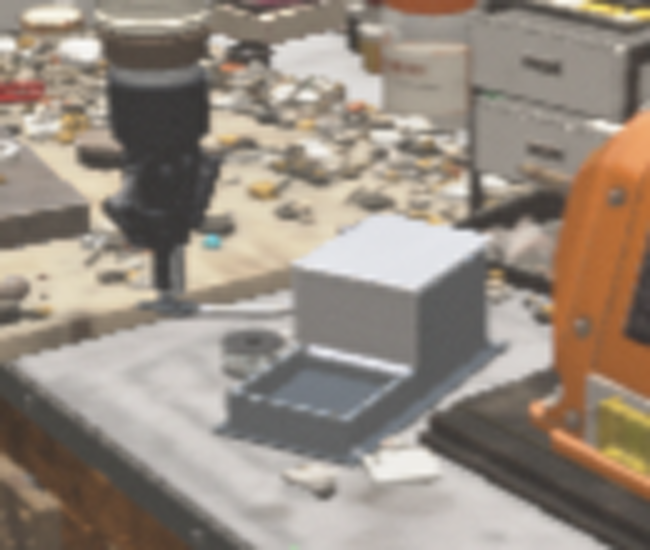

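The lid front edge is back at crop (262,357)–(422,272), exactly as at the start. The force fell to zero at z ≈ 0.086, which is the paddle's rest height, and the balls are in the tray. I'll back off upwards.

```bash
python3 -m creep '[[[0,-2,0,0,1],[0,-6,0,0,1],[0,-14,0,0,1],[0,-24,0,0,1],[0,-36,0,0,1],[0,-48,0,0,1],[0,-60,0,0,1],[0,-70,0,0,1],[0,-76,0,0,1],[0,-80,0,0,1]]]'
python3 -m creep '[[[0,0,0,0,1],[0,0,0,0,1],[0,0,0,0,1],[0,0,0,0,1],[0,0,0,0,1],[0,0,0,0,1],[0,0,0,0,1],[0,0,0,0,1],[0,0,0,0,1],[0,0,0,0,1]]]'
python3 - <<'E'
from h import *
a=robot.grab_frame('top')[:,:,::-1];b=robot.grab_frame('scene')[:,:,::-1]
cv2.imwrite('pics/both5.png',np.hstack([cv2.resize(a[145:265,130:270],None,fx=2.8,fy=2.8,interpolation=3),cv2.resize(b[120:240,170:310],None,fx=2.8,fy=2.8,interpolation=3)]))
for n,x in(('top',a),('scene',b)):
    d=cv2.absdiff(cv2.GaussianBlur(x,(5,5),0),cv2.GaussianBlur(cv2.imread(f'pics/{n}0.png'),(5,5),0)).max(2)>25
    c,_,s,ce=cv2.connectedComponentsWithStats(d.astype('uint8')); print(n,[(list(s[i][:5])) for i in range(1,c) if s[i][4]>8])
E
```

```text
clock: 16.45
position: [0.4657, 0.2556, 0.1733]
tool_rot: [-1.571, -0.001, 0.456]
wrist_force: [0.3, 0.2, -0.5]
width: 0.0003
clock: 17.45
position: [0.4656, 0.2555, 0.1726]
tool_rot: [-1.571, -0.0, 0.456]
wrist_force: [-0.6, -0.6, 0.2]
width: -0.0
top [[np.int32(74), np.int32(220), np.int32(172), np.int32(200), np.int32(13995)], [np.int32(220), np.int32(227), np.int32(6), np.int32(7), np.int32(35)], [np.int32(212), np.int32(232), np.int32(6), np.int32(6), np.int32(32)], [np.int32(203), np.int32(236), np.int32(7), np.int32(7), np.int32(36)], [np.int32(82), np.int32(242), np.int32(4), np.int32(8), np.int32(17)], [np.int32(153), np.int32(279), np.int32(10), np.int32(9), np.int32(41)], [np.int32(34), np.int32(359), np.int32(33), np.int32(23), np.int32(344)], [np.int32(16), np.int32(361), np.int32(9), np.int32(6), np.int32(28)], [np.int32(0), np.int32(369), np.int32(38), np.int32(36), np.int32(840)], [np.int32(58), np.int32(375), np.int32(21), np.int32(17), np.int32(191)], [np.int32(251), np.int32(376), np.int32(36), np.int32(22), np.int32(432)], [np.int32(36), np.int32(383), np.int32(19
[... 1515 characters left out ...]
2(10), np.int32(3), np.int32(24)], [np.int32(208), np.int32(101), np.int32(13), np.int32(6), np.int32(56)], [np.int32(11), np.int32(102), np.int32(70), np.int32(101), np.int32(2770)], [np.int32(88), np.int32(103), np.int32(24), np.int32(45), np.int32(562)], [np.int32(0), np.int32(109), np.int32(79), np.int32(165), np.int32(5867)], [np.int32(198), np.int32(109), np.int32(21), np.int32(3), np.int32(36)], [np.int32(198), np.int32(113), np.int32(25), np.int32(50), np.int32(937)], [np.int32(95), np.int32(204), np.int32(50), np.int32(61), np.int32(1716)], [np.int32(68), np.int32(218), np.int32(20), np.int32(26), np.int32(179)], [np.int32(75), np.int32(254), np.int32(4), np.int32(7), np.int32(19)]]
```

View pics/both5.png

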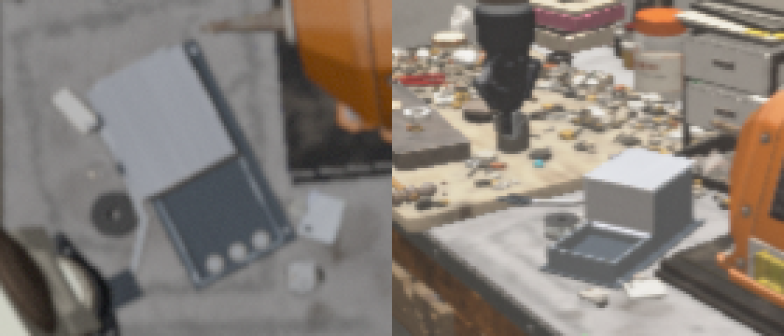

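On the bench, the only change from the first pictures is the three balls in the tray. The remaining differences are the arm and its shadow, and the lid and paddle are back at rest. I'm handing the job in.

```bash
python3 -c "
from bench import robot
print(robot.close_job())"
```

```text
the job is handed in; nothing more can be done
None
```

The job is done and handed in at about 17.5 s. I pressed the paddle down with closed fingertips, to a TCP height of about 43 mm, and kept it there until all three balls had rolled into the tray. I then let it rise over about 9 s at 3–6 mm/s.

- **Release:** the fingertip force was 2–5 N at each reading until the TCP reached about 84–86 mm, the paddle's rest height. That suggests the lid never dropped, though I read the force only once a second.
- **Last checks:** the lid is shut, with its front edge where it was in the first picture. The three balls lie at the front of the tray, at hopper x ≈ -149 mm and y ≈ 31, 4 and -24 mm. The top view shows no other change on the bench beyond the arm itself, and the gripper is 80 mm or more clear of everything.
- **Limits of the checks:** no check failed. The arm hides part of the bench near the paddle in both views. The balls in the tray are visible only from the top, because the tray wall blocks the scene view.

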